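# Load the long combustion boat into the dry box

## Task

Pick the long porcelain boat out of the tray of mixed porcelain ware and lay it, open side up and without dropping it, on the dry box's loading deck between the hand ram and the port, lengthways and in line with the port. Let go of it, then push the ram gently all the way home so that the boat slides through the port and ends fully inside the box, without the boat touching the sides or top of the port. Leave the other ware and the stoppers where they are in the tray, and the beaker and the bottle standing where they are.

Things in the scene. Friction and masses are not known exactly. Their poses are not given: they have to be found in the camera images.
- long_boat: the target: long white porcelain trough, open at the top, flat square ends, 80 mm long (its x), 24 mm wide (its y), 20 mm high, walls and floor 3 mm, about 60 g. Origin at the centre of its underside, z up. Starts upright in one of six places in the tray, its length within 0.5 rad of tray x.
- short_boat: look-alike to leave alone: the same trough but only 46 mm long (x), 24 mm wide, 20 mm high. Origin at the centre of its underside.
- crucible_a: conical porcelain crucible, open top, 38 mm across the rim, 24 mm across the foot, 34 mm high; origin at the centre of its underside. One of the ware to leave alone.
- crucible_b: conical porcelain crucible, open top, 38 mm across the rim, 24 mm across the foot, 34 mm high; origin at the centre of its underside. One of the ware to leave alone.
- crucible_lid: round porcelain lid, 42 mm across, 16 mm high with its small knob; origin at the centre of its underside. Leave alone.
- dish: shallow round porcelain dish, 60 mm across the rim, 22 mm high; origin at the centre of its underside. Leave alone.
- tray: fixed grey open tray, 236 mm (x) by 292 mm (y) outside, 30 mm high, walls and floor 5 mm. Origin at the centre of its underside, on the bench. The six pieces of ware stand on its floor in two columns 94 mm apart along tray x, three rows 80 mm apart along tray y, each up to 7 mm off its place; four small stoppers stand in a row between the columns.
- drybox: fixed low dry box with clear walls and roof on a grey baseplate whose top is the loading deck, 15 mm above the bench. Origin at bench level under the middle of the port, in the outer face of the port wall; x points through the port into the box, y to the left seen that way, z up. Baseplate from x = -230 to +190 mm, 190 mm wide (y). The box stands on it from x = 0 to 190 mm, 180 mm wide, its roof's top 91 mm above the bench; it is open only at the port.
- port (a point): middle of the port's lower edge, level with the deck (15 mm above the bench), in the outer face of the port wall; axes as the dry box's. The port is 64 mm wide (y) and 48 mm high; the deck runs through it without a step.
- port_frame: fixed aluminium front wall of the box, 6 mm thick (x = 0 to 6 mm of the port), that forms the two sides and the top of the port. Origin at the port point.
- ram (a joint): hand ram that slides on the deck along +x of the dry box, m: 0 = drawn back, 0.14 = fully home against its stop; starts at 0 to 0.012. About 2 N friction, no spring: it stays where it is left. Its push plate (46 mm wide, from 2 to 26 mm above the deck) has its front face at port x = -0.125 + joint value, so 15 mm inside the port wall's outer face when home. The free deck between the plate and the port is thus 113 to 125 mm long at the start.
- ram_paddle (a point): middle of the top edge of the ram's upright black paddle, by which it is pushed: 50 mm wide (y), 8 mm thick (x), its top 84 mm above the deck (99 mm above the bench), clear down to 18 mm above the deck. It sits 66 mm behind the push plate's front face (port x = -0.191 + joint value); axes as the dry box's. Below it is a carriage block 36 mm long (x).
- beaker: glass beaker, 60 mm across, 85 mm high, standing on the bench beyond the tray; origin at the centre of its underside. Leave standing.
- reagent_bottle: brown glass bottle, 66 mm across, 150 mm high, standing beyond the tray; origin at the centre of its underside. Leave standing.
- stopper_0: one of four small dark rubber stoppers among the ware in the tray, 19 mm across, 20 mm high; origin at the centre of its underside. Leave alone.
- stopper_1: one of four small dark rubber stoppers among the ware in the tray, 19 mm across, 20 mm high; origin at the centre of its underside. Leave alone.
- stopper_2: one of four small dark rubber stoppers among the ware in the tray, 19 mm across, 20 mm high; origin at the centre of its underside. Leave alone.
- stopper_3: one of four small dark rubber stoppers among the ware in the tray, 19 mm across, 20 mm high; origin at the centre of its underside. Leave alone.

How it is judged:
On the way:
1. the long boat lies upright on the deck between ram and port, let go (z of long_boat in the frame of port between -0.005 and 0.005 m and angle between long_boat's own z axis and vertical below 0.15 rad and y of long_boat in the frame of port between -0.035 and 0.035 m and x of long_boat in the frame of port between -0.1 and 0 m and contact force between the fingers and long_boat below 0.1 N), for 0.2 s.
At the end, for the whole second after the job is handed in: the ram is home (over 0.134 m) and the long boat is upright (within 0.15 rad), still and fully inside the box, its middle over 50 mm past the port wall's outer face; other ware and stoppers are within 30 mm of where they lay, beaker and bottle within 20 mm (z of long_boat in the frame of port between -0.005 and 0.005 m and angle between long_boat's own z axis and vertical below 0.15 rad and y of long_boat in the frame of port between -0.07 and 0.07 m and x of long_boat in the frame of port above 0.05 m and value of joint ram above 0.134 m and contact force between the fingers and long_boat below 0.1 N and linear speed of long_boat below 0.02 m/s); the robot touches nothing.
It fails at once if the boat touches the sides or top of the port (over 0.5 N) (contact force between long_boat and port_frame above 0.5 N).
It fails at once if the boat is dropped or flung (faster than 0.5 m/s while not held) (linear speed of long_boat above 0.5 m/s and contact force between the fingers and long_boat below 0.1 N).
It fails at once if another piece of ware or a stopper is moved by more than 30 mm (distance of any of short_boat, crucible_a, crucible_b, crucible_lid, dish, stopper_0, stopper_1, stopper_2, stopper_3 from where it was at the start of the episode above 0.03 m).
It fails at once if the beaker or the bottle is moved by more than 20 mm or tipped (distance of any of beaker, reagent_bottle from where it was at the start of the episode above 0.02 m or angle between any of beaker, reagent_bottle's own z axis and vertical above 0.4 rad).
It also fails if it takes over 58 s, if anything falls off the work surface, if the arm or the gripper's body presses on something with over 40 N, if the wrist force passes 120 N, or if a joint passes its speed limit or range.

## Robot

A 6-joint arm with a two-finger parallel gripper is mounted at the origin on the work surface. World frame = base frame: x ahead of the robot, y to its left, z up, the work surface at z = 0. Lengths are in m, angles in rad, forces in N, time in s.
With the tool pointing down it reaches from about 0.3 to 0.75 m from the base axis. Payload 8.5 kg.
Tool frame: the origin (TCP) lies at the very end of the fingers, on their centre line; the grasp point (between the pads) lies 19 mm behind it; z points along the fingers, y is the line along which they close (so a half turn about z gives the same grasp; the last joint's range is limited). The gripper opens to 88 mm and grips with 3 to 60 N. Pads are 18 mm wide; open, the fingers measure 123 mm over their backs; the gripper's body (75 mm by 187 mm) begins 45 mm behind the grasp point.
Start: joints at [0.94, 0.381, 1.297, -0, 1.464, -0.215], TCP at [0.222, 0.503, 0.239] pointing down, gripper open.
Joint ranges: [-3.11, 3.11], [-0.89, 2.33], [0.22, 2.48], [-1.42, 4.56], [0.17, 2.85], [-2.88, 2.88]. Speed limits (rad/s): [2.39, 2.39, 3.14, 3.14, 3.14, 3.14].

## Interface

Orientations are given as a rotation vector (axis times angle).
In Python, from station import get_obs, grab_frame, job_done gives the robot as it stands.
- The arm moves only by the tool drive_tool, never from a script. Its argument "increments" is text: rows parted by semicolons, each of 5 numbers parted by spaces: the shift along the tool's x, y, z in mm, then the turn about the tool's z in rad, then the gripper's target within -1 to 1 (shut at 1, half-way at 0, fully open at -1). A call has 1 to 20 rows; each row shifts and turns the commanded pose from where the row before left it, along the tool's axes as they then stand; what a row does not reach is not made up. A row lasts 1/8 s, in which the tool goes at most 62.5 mm and 10.7 degrees, less where a joint would pass 70% of its speed; a pose out of reach is approached as far as the arm can. A call is refused whole if a number of a shift passes 62.5 or a number of a turn 0.188, either way. A call with a gripper value outside its range is refused whole. The fingers move at their own pace and stop on an object; the grip force is fixed at half the most. Time passes only in rows, so rows that do not move let the fingers close. It gives the time, the measured TCP pose, the force, the opening and the grip force at its end, in the units of the state.
- get_obs(): the state, without advancing time (a new reading comes with each control period).
- grab_frame(name): name is "scene" or "top" or "wrist"; returns a dict with "color" (420x560x3 uint8, blue, green, red), "vfov" (degrees; the focal length in pixels is half the picture's height over the tangent of half this angle, whatever the lens; pixels are square), "cx", "cy" (the principal point, pixels), "extrinsics" (4x4, takes a point from world to camera coordinates); the wrist camera has in their place "tool_from_camera" (4x4, takes a point from camera to tool coordinates, whose origin is the TCP and whose axes are the flange's). Camera axes: x right, y down, z forward; pixel columns grow to the right and rows downward; lengths in m; the calibration is good to about 2 mm. A picture is of the moment at which its call begins: read the wrist's pose just before it. There is no depth.
- job_done(): hands the job in; it is judged then, once.
The state is a dict: "t": time; "qpos": joint angles; "qvel": joint speeds; "joint_efforts": joint torques, N m; "tcp_pos": TCP position; "eef_rot": TCP orientation; "force": force on the tool from outside, world axes, zero at the start; "ft_torque": the same for the moment, N m; "width": opening from 0.0 (shut) to 1.0 (fully open); "finger_force": force on a finger pad.
Only numpy, scipy, OpenCV 4.12 (cv2) and the standard library are available. Lean on these libraries where they do the work, as an engineer would, in place of code of your own. Each camera call takes 0.05 s, during which the arm holds its last target. There are 200 camera calls.

## Working session

There is one attempt and no reset: what is moved stays moved. The work goes in short steps, Python scripts to look and compute and a tool call to move; the robot and the scene stay as the last step left them, time stands still between calls to the robot, and variables do not carry over. Pictures are saved under pics/ and viewed, at most 10 in all, crops included, and the job is handed in when it is done.

Besides the shell and the picture viewer there is one more tool, called after "Call:" by a JSON object that holds its "method" and its "body", one argument or row to a line. drive_tool: Moves the arm, as the interface text tells. Its arguments: {"type":"object","properties":{"increments":{"type":"string"}},"required":["increments"]}

```bash
mkdir -p pics; ls; python3 - <<'E'
from station import *
import cv2,pickle,numpy as np
o=get_obs();print(o)
d={n:grab_frame(n) for n in("scene","top","wrist")}
pickle.dump((o,d),open("f0.pkl","wb"))
for n in d:
    cv2.imwrite(f"pics/{n}0.png",d[n]["color"]); print(n,{k:v for k,v in d[n].items() if k!="color"})
E
```

```text
pics
{'t': 0.0, 'qpos': array([ 9.39700176e-01,  3.81185279e-01,  1.29828946e+00, -1.89512391e-05,
        1.46362926e+00, -2.15307457e-01]), 'qvel': array([ 0.00158906,  0.00095433, -0.00137655,  0.00071661, -0.0010263 ,
        0.0011144 ]), 'joint_efforts': array([ 6.15850186e-04, -4.37944865e+01, -2.24558920e+01,  7.14191934e-02,
        3.53120361e-02, -1.09431469e-04]), 'tcp_pos': array([0.22197858, 0.50288386, 0.23813386]), 'eef_rot': array([-6.48297010e-01, -3.07335633e+00,  2.17629855e-03]), 'force': array([-0.56402164, -0.4119704 ,  0.43246715]), 'ft_torque': array([-0.00148736,  0.02803302,  0.02779546]), 'finger_force': 0.0, 'width': 0.9996904605705954}
scene {'vfov': 51.698679858106445, 'cx': 278.2150827314132, 'cy': 210.36435506139603, 'extrinsics': array([[-0.82615679,  0.5633689 , -0.00896868,  0.54659968],
       [ 0.40553379,  0.58349689, -0.70361475, -0.11872634],
       [-0.39116147, -0.58493321, -0.71052505,  0.99511988],
       [ 0.        ,  0.        ,  0.        ,  1.        ]])}
top {'vfov': 45.13539600825857, 'cx': 275.591102289993, 'cy': 205.43395969796848, 'extrinsics': array([[ 0.0083692 , -0.99986104,  0.01441715, -0.08453545],
       [-0.99091222, -0.0102282 , -0.13412071,  0.63007649],
       [ 0.13424953, -0.01316365, -0.99086012,  1.03464124],
       [ 0.        ,  0.        ,  0.        ,  1.        ]])}
wrist {'vfov': 71.42103752175123, 'cx': 280.0643256379432, 'cy': 207.31107549837222, 'tool_from_camera': array([[ 1.12386258e-04, -9.64314821e-01, -2.64758218e-01,
         6.64602176e-02],
       [ 9.99999921e-01,  7.71196685e-06,  3.96397460e-04,
         5.86810849e-04],
       [-3.80210139e-04, -2.64758242e-01,  9.64314746e-01,
        -1.45357501e-01],
       [ 0.00000000e+00,  0.00000000e+00,  0.00000000e+00,
         1.00000000e+00]])}
```

View pics/top0.png

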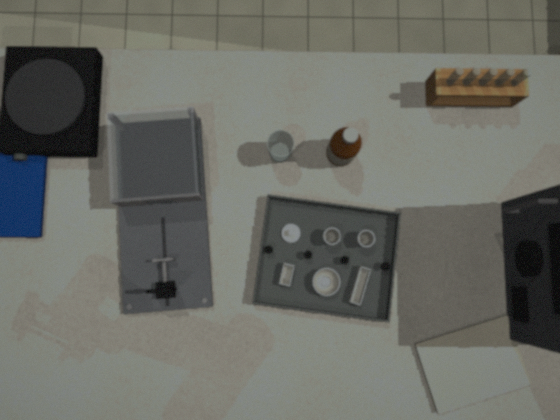

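View pics/scene0.png

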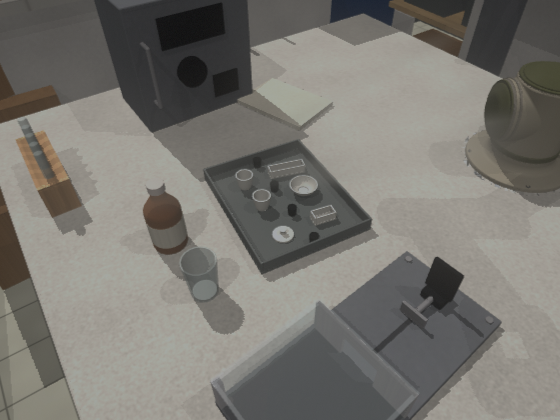

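The top view shows the long boat at about (361,286), with the dish at (326,282) and stoppers at (345,260) and (384,266). The port wall is near row 200, columns 112–200, and the black paddle is at (165,290). The scene view shows the long boat at about (287,168), the paddle at (443,280) and the plate at (413,314).

Next I'll measure the boat in both views and look at enlarged crops.

```bash
cat > h.py <<'E'
import numpy as np,cv2,pickle
from scipy.spatial.transform import Rotation as R
def cam(f,o=None):
    F=210/np.tan(np.radians(f["vfov"]/2)); K=np.array([[F,0,f["cx"]],[0,F,f["cy"]],[0,0,1]])
    if "extrinsics" in f: T=np.linalg.inv(f["extrinsics"])
    else:
        W=np.eye(4);W[:3,:3]=R.from_rotvec(o["eef_rot"]).as_matrix();W[:3,3]=o["tcp_pos"];T=W@f["tool_from_camera"]
    return K,T
def ray(c,p):
    K,T=c; d=T[:3,:3]@np.linalg.solve(K,[p[0],p[1],1.]); return T[:3,3],d/np.linalg.norm(d)
def plane(c,p,z):
    a,d=ray(c,p); return a+d*(z-a[2])/d[2]
def tri(c1,p1,c2,p2):
    a,d=ray(c1,p1);b,e=ray(c2,p2); s=np.linalg.lstsq(np.c_[d,-e],b-a,rcond=None)[0]
    x,y=a+s[0]*d,b+s[1]*e; return (x+y)/2,np.linalg.norm(x-y)
def white(im,roi,th=105):
    x0,y0,x1,y1=roi; g=cv2.cvtColor(im,cv2.COLOR_BGR2GRAY); m=np.zeros_like(g); m[y0:y1,x0:x1]=(g[y0:y1,x0:x1]>th)*255
    m=cv2.morphologyEx(m,cv2.MORPH_CLOSE,np.ones((5,5)))
    return sorted(cv2.findContours(m,0,2)[0],key=cv2.contourArea,reverse=True)
E
python3 - <<'E'
from h import *
o,d=pickle.load(open("f0.pkl","rb"))
ct,cs=cam(d["top"]),cam(d["scene"])
for n,c,roi in(("top",ct,(262,205,392,312)),("scene",cs,(215,155,360,255))):
    for k in white(d[n]["color"],roi)[:7]:
        r=cv2.minAreaRect(k); b=cv2.boxPoints(r)
        w=np.array([plane(c,p,.025)[:2] for p in b])
        print(n,np.round(r[0],1),cv2.contourArea(k),"W",np.round(w.mean(0),4),"sides",np.round([np.linalg.norm(w[1]-w[0]),np.linalg.norm(w[2]-w[1])],4),np.round(b,1).tolist())
t=d["top"]["color"][170:330,90:410]; s=d["scene"]["color"]
cv2.imwrite("pics/tc.png",np.clip(cv2.resize(t,None,fx=2.5,fy=2.5,interpolation=2)*1.6,0,255))
a=cv2.resize(s[230:420,200:520],None,fx=2.5,fy=2.5,interpolation=2)
cv2.imwrite("pics/sc.png",np.clip(a*1.6,0,255))
E
```

```text
top [326.  281.5] 547.5 W [ 0.4711 -0.1876] sides [0.0556 0.0569] [[313.0, 268.0], [339.0, 268.0], [339.0, 295.0], [313.0, 295.0]]
top [360.  285.3] 259.5 W [ 0.4637 -0.26  ] sides [0.0782 0.0224] [[349.70001220703125, 301.5], [360.20001220703125, 266.20001220703125], [370.29998779296875, 269.20001220703125], [359.70001220703125, 304.5]]
top [290.5 233. ] 255.0 W [ 0.5737 -0.1115] sides [0.0367 0.0388] [[282.0, 224.0], [299.0, 224.0], [299.0, 242.0], [282.0, 242.0]]
top [286.3 274.1] 192.5 W [ 0.4861 -0.1029] sides [0.0445 0.0225] [[278.79998779296875, 283.20001220703125], [283.3999938964844, 262.6000061035156], [293.70001220703125, 264.8999938964844], [289.1000061035156, 285.5]]
top [371.5 207.5] 92.5 W [ 0.6309 -0.2874] sides [0.0851 0.011 ] [[352.0, 205.0], [391.0, 205.0], [391.0, 210.0], [352.0, 210.0]]
top [280.5 308.5] 75.5 W [ 0.4139 -0.0911] sides [0.0782 0.0104] [[262.0, 306.0], [299.0, 306.0], [299.0, 311.0], [262.0, 311.0]]
top [324.8 234.3] 9.0 W [ 0.5717 -0.1855] sides [0.0242 0.0052] [[322.6000061035156, 239.60000610351562], [324.6000061035156, 228.60000610351562], [327
[... 487 characters left out ...]
5.5 244.5] 455.5 W [ 0.5203 -0.0223] sides [0.0451 0.0869] [[312.0, 254.0], [312.0, 235.0], [359.0, 235.0], [359.0, 254.0]]
scene [322.9 213.7] 308.0 W [ 0.4902 -0.0965] sides [0.0546 0.0397] [[308.29998779296875, 210.5], [333.1000061035156, 202.6999969482422], [337.5, 217.0], [312.79998779296875, 224.6999969482422]]
scene [282.5 233.5] 263.5 W [ 0.5842 -0.099 ] sides [0.0397 0.0373] [[272.0, 226.0], [293.0, 226.0], [293.0, 241.0], [272.0, 241.0]]
scene [261. 195.] 177.0 W [ 0.5606 -0.2098] sides [0.0371 0.0356] [[252.0, 189.0], [270.0, 189.0], [270.0, 201.0], [252.0, 201.0]][ WARN:0@0.673] global loadsave.cpp:1063 imwrite_ Unsupported depth image for selected encoder is fallbacked to CV_8U.
```

View pics/tc.png

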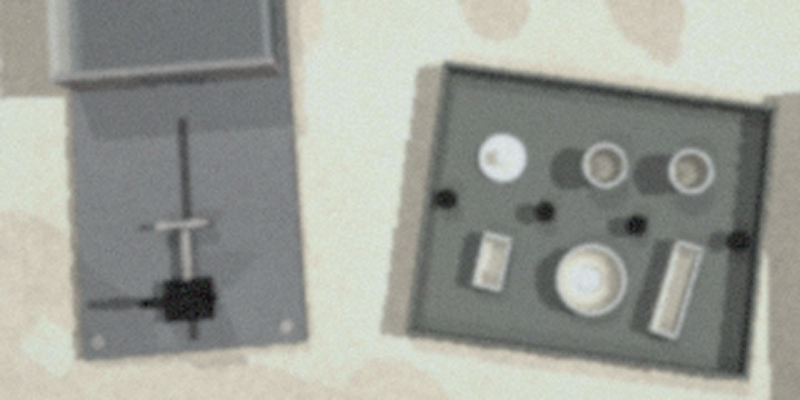

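View pics/sc.png

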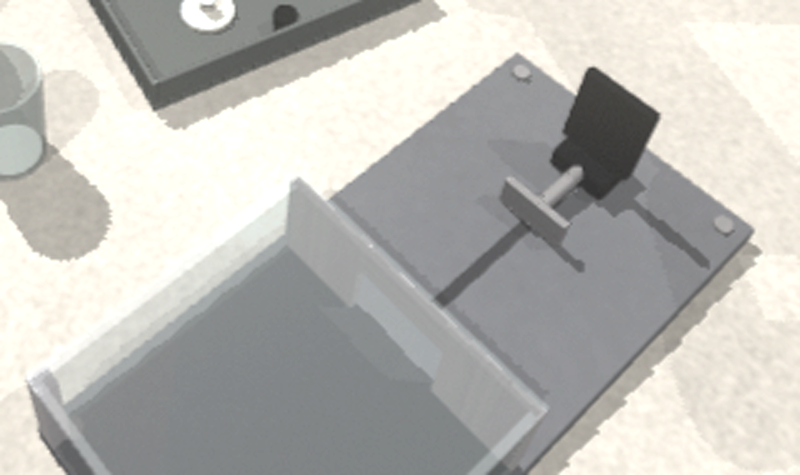

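The enlarged top crop shows the deck with its rear corners at crop (80,357) and (305,340), the push plate at (180,224) and the paddle at (188,300). The scene crop shows the rear deck corners at (517,55) and (752,230), and the plate and paddle clear. Next I'll fit the deck edges and triangulate.

```bash
python3 - <<'E'
from h import *
o,d=pickle.load(open("f0.pkl","rb"))
ct,cs=cam(d["top"]),cam(d["scene"])
# boat
kt=white(d["top"]["color"],(346,262,374,308))[0]; bt=cv2.boxPoints(cv2.minAreaRect(kt))
for th in(105,120,135):
    k=white(d["scene"]["color"],(262,157,309,181),th)[0]; r=cv2.minAreaRect(k); print(th,r, cv2.boundingRect(k)); 
    p,e=tri(ct,cv2.minAreaRect(kt)[0],cs,r[0]); print("boat c",p.round(4),e.round(4))
w=np.array([plane(ct,p,.025) for p in bt]); l=w[1]-w[0]; print("boat yaw",np.arctan2(l[1],l[0]))
# dish & stopper centres
print("dish",plane(ct,(326,281.5),.027),"stoppers",plane(ct,(90+637/2.5,170+225/2.5),.02),plane(ct,(90+738/2.5,170+240/2.5),.02))
# deck edges
g=cv2.GaussianBlur(cv2.cvtColor(d["top"]["color"],cv2.COLOR_BGR2GRAY),(3,3),0).astype(float)
gd=np.diff(g,axis=1)
L=np.array([[110+np.argmin(gd[r,110:130])+.5,r] for r in range(215,300)]);Rr=np.array([[198+np.argmax(gd[r,198:220])+.5,r] for r in range(215,300)])
gr=np.diff(g,axis=0)
B=np.array([[c,300+np.argmax(gr[300:320,c])+.5] for c in range(130,205)])
ln={}
for n,P in(("L",L),("R",Rr),("B",B)):
    W=np.array([plane(ct,p,.015) for p in P],np.float32)[:,:2]
    vx,vy,x,y=cv2.fitLine(W,cv2.DIST_HUBER,0,.001,.001).ravel(); 
    if n=="B": yaw=np.arctan2(vy,vx)
    else: yaw=np.arctan2(vy*np.sign(vx),abs(vx))
    res=np.abs((W-[x,y])@[-vy,vx]); print(n,yaw,x,y,"res",np.median(res)); ln[n]=np.array([x,y]),np.array([vx,vy])
def X(a,b):
    s=np.linalg.solve(np.c_[ln[a][1],-ln[b][1]],ln[b][0]-ln[a][0]); return ln[a][0]+s[0]*ln[a][1]
rl,rr=X("L","B"),X("R","B"); print("rear corners",rl,rr,np.linalg.norm(rl-rr))
# heights from two views
for n,c,s in(("rl",rl,(200+752/2.5,230+230/2.5)),("rr",rr,(200+517/2.5,230+55/2.5))):
    K,T=ct; q=np.linalg.inv(T)@[*c,.015,1]; u=K@q[:3]; p,e=tri(ct,u[:2]/u[2],cs,s); print(n,p.round(4),e.round(4))
for n,a,b in(("plate top L",(90+155/2.5,170+227/2.5),(200+568/2.5,230+228/2.5)),("plate top R",(90+208/2.5,170+222/2.5),(200+508/2.5,230+180/2.5))): print(n,tri(ct,a,cs,b))
print("paddle top scene@.099",[plane(cs,(200+x/2.5,230+y/2.5),.099).round(4) for x,y in((592,68),(658,115))])
print("frame top, top view@.091",[plane(ct,(90+x/2.5,170+y/2.5),.091).round(4) for x,y in((62,82),(275,68))])
E
```

```text
105 ((287.5, 169.5), (21.0, 41.0), 90.0) (267, 159, 42, 22)
boat c [ 0.4614 -0.2612  0.0098] 0.0048
120 ((299.5, 177.5), (5.0, 17.0), 90.0) (291, 175, 18, 6)
boat c [ 0.4504 -0.2546 -0.011 ] 0.034
135 ((300.1081237792969, 161.14866638183594), (9.648553848266602, 4.068667411804199), 35.53767776489258) (295, 160, 10, 6)
boat c [ 0.4532 -0.2469  0.0416] 0.0292
boat yaw -0.30621437133074153
dish [ 0.47103607 -0.18733274  0.027     ] stoppers [ 0.51702353 -0.22886902  0.02      ] [ 0.50494991 -0.31580771  0.02      ]
L 0.09322425 0.51962346 0.26039594 res 0.0007667402
R 0.0912929 0.52138144 0.061722014 res 0.00051858963
B -1.4783154 0.4073227 0.14954576 res 0.00049891695
rear corners [0.39809564 0.24903367] [0.41635966 0.05210755] 0.19777128
rl [0.3998 0.2463 0.0146] 0.0064
rr [0.4148 0.0543 0.007 ] 0.0034
plate top L (array([0.51064318, 0.18191047, 0.03554717]), np.float64(0.0023527363854137302))
plate top R (array([0.51547323, 0.1370937 , 0.0354821 ]), np.float64(0.0014563600524687287))
paddle top scene@.099 [array([0.4536, 0.1318, 0.099 ]), array([0.4489, 0.1782, 0.099 ])]
frame top, top view@.091 [array([0.6264, 0.2483, 0.091 ]), array([0.6397, 0.0761, 0.091 ])]
```

Call:
{"method": "drive_tool", "body": {
  "increments": "-15 -16 1 0 -1;-29.5 -31.5 2.2 0 -1;-29.5 -31.5 2.2 0 -1;-29.5 -31.5 2.2 0 -1;-29.5 -31.5 2.2 0 -1;-29.5 -31.5 2.2 0 -1;-29.5 -31.5 2.2 0 -1;-29.5 -31.5 2.2 0 -1;-29.5 -31.5 2.2 0 -1;-29.5 -31.5 2.2 0 -1;-29.5 -31.5 2.2 0 -1;-29.5 -31.5 2.2 0 -1;-29.5 -31.5 2.2 0 -1;-29.5 -31.5 2.2 0 -1;-29.5 -31.5 2.2 0 -1;-29.5 -31.5 2.2 0 -1;-29.5 -31.5 2.2 0 -1;-15 -16 1 0 -1;0 0 0 -0.11 -1;0 0 0 0 -1"
}}

```text
t: 2.65
tcp_pos: [0.4647, -0.1895, 0.2014]
eef_rot: [-0.479, -3.104, -0.001]
force: [-0.7, -0.2, -0.2]
width: 0.999
finger_force: 0.0
```

```bash
cat >> h.py <<'E'
def go(o,x,y,z,yaw):
    "shift in mm along present tool axes and turn about tool z, to put tool x at angle yaw (mod pi)"
    M=R.from_rotvec(o["eef_rot"]).as_matrix(); a=np.arctan2(M[1,0],M[0,0]); t=(yaw-a+np.pi/2)%np.pi-np.pi/2
    return (M.T@(np.array([x,y,z])-o["tcp_pos"])*1000).round(1), round(-t,4)
E
python3 - <<'E'
from h import *; from station import *
o=get_obs();f=grab_frame("wrist");pickle.dump((o,f),open("w1.pkl","wb"));print(go(o,.464,-.265,.2,-.306))
cv2.imwrite("pics/w1.png",f["color"])
E
```

```text
(array([-22.1, -72.2,   1.4]), np.float64(-0.0005))
```

Call:
{"method": "drive_tool", "body": {
  "increments": "-10 -30 0 0 -1;-10 -30 0 0 -1;-2 -11 0 0 -1;0 0 0 0 -1;0 0 0 0 -1"
}}

```text
t: 3.32
tcp_pos: [0.4645, -0.2632, 0.2016]
eef_rot: [-0.478, -3.105, -0.001]
force: [0.1, 0.3, 0.3]
width: 1.0
finger_force: 0.0
```

```bash
python3 - <<'E'
from h import *; from station import *
o=get_obs();f=grab_frame("wrist");pickle.dump((o,f),open("w2.pkl","wb"))
o1,f1=pickle.load(open("w1.pkl","rb"))
cv2.imwrite("pics/w12.png",cv2.resize(np.vstack([f1["color"],f["color"]]),None,fx=.7,fy=.7,interpolation=cv2.INTER_AREA))
E
```

```text
(no output)
```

View pics/w12.png

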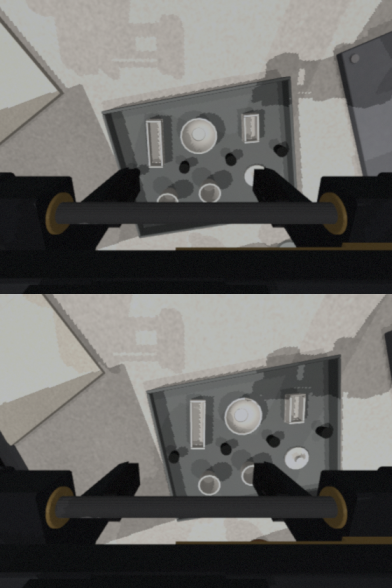

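The stacked wrist views (first on top) show the long boat at about (221,204) full-size pixels in the first and (282,186) in the second, with the dish to its right. It stands clear in both. Next I'll segment and triangulate the rim.

```bash
python3 - <<'E'
from h import *
o1,f1=pickle.load(open("w1.pkl","rb"));o2,f2=pickle.load(open("w2.pkl","rb"))
c1,c2=cam(f1,o1),cam(f2,o2)
def rect(f,roi,th):
    k=white(f["color"],roi,th)[0]; b=cv2.boxPoints(cv2.minAreaRect(k)); return k,b[np.lexsort((b[:,0],b[:,1]//40))]
for th in(100,115,130):
    k1,b1=rect(f1,(203,165,238,245),th);k2,b2=rect(f2,(265,148,300,225),th)
    print(th,b1.round(1).tolist(),b2.round(1).tolist())
    P=np.array([tri(c1,p,c2,q)[0] for p,q in zip(b1,b2)]); print(P.round(4).tolist())
    for c,b in((c1,b1),(c2,b2)):
        w=np.array([plane(c,p,.025)[:2] for p in b]); l=w[0]+w[1]-w[2]-w[3]
        print("ctr",w.mean(0).round(4),"yaw",np.arctan2(l[1],l[0]).round(3),"L",np.linalg.norm(l)/2,"W",np.linalg.norm(w[1]-w[0]),np.linalg.norm(w[3]-w[2]))
E
```

```text
100 [[199.0, 165.3000030517578], [231.1999969482422, 162.8000030517578], [237.3000030517578, 239.6999969482422], [205.10000610351562, 242.1999969482422]] [[265.0, 148.0], [299.0, 148.0], [265.0, 224.0], [299.0, 224.0]]
[[0.4149, -0.2642, 0.0314], [0.4241, -0.2298, 0.035], [0.5971, -0.3352, -0.268], [0.4688, -0.2499, 0.1387]]
ctr [ 0.4606 -0.2614] yaw 2.856 L 0.09038000286764897 W 0.03562065110272988 0.03828666783215035
ctr [ 0.4641 -0.2602] yaw 2.838 L 0.08668196802658691 W 0.03681087305185865 0.03948007704440988
115 [[207.60000610351562, 172.10000610351562], [229.60000610351562, 171.0], [232.89999389648438, 239.0], [210.89999389648438, 240.0]] [[271.0, 151.0], [293.0, 151.0], [271.0, 222.0], [293.0, 222.0]]
[[0.4226, -0.2596, 0.0254], [0.4296, -0.2367, 0.0219], [0.5514, -0.3043, -0.1305], [0.4765, -0.2555, 0.109]]
ctr [ 0.4644 -0.2603] yaw 2.827 L 0.08026967283747821 W 0.024396815533098373 0.026004216122384738
ctr [ 0.4644 -0.2603] yaw 2.838 L 0.08104125759047669 W 0.023882537215671098 0.025497278466632575
130 [[207.6999969482422, 172.10000610351562], [229.3000030517578, 170.6999969482422], [233.6999969482422, 238.89999389648438], [212.10000610351562, 240.3000030517578]] [[271.0, 152.0], [293.0, 152.0], [271.0, 221.0], [293.0, 221.0]]
[[0.4232, -0.26, 0.0238], [0.4299, -0.237, 0.0219], [0.5516, -0.3039, -0.1333], [0.4774, -0.2555, 0.1059]]
ctr [ 0.4645 -0.2598] yaw 2.845 L 0.08058517820399023 W 0.02397960945910741 0.025567766552464025
ctr [ 0.4644 -0.2603] yaw 2.838 L 0.07875372274340915 W 0.02390385876130467 0.025473021042435588
```

The two views agree: boat centre (0.4644,-0.2602), yaw 2.836 and rim height about 0.024, with size 80×24 mm. At half opening (44 mm) the fingers clear the dish by about 5 mm if I grip 5 mm off centre, away from the dish.

Call:
{"method": "drive_tool", "body": {
  "increments": "-4 2.8 15 0 0;0 0 35 0 0;0 0 35 0 0;0 0 35 0 0;0 0 30 0 0;0 0 0 0 0;0 0 0 0 0;0 0 0 0 0"
}}

```text
t: 4.38
tcp_pos: [0.4696, -0.2631, 0.0527]
eef_rot: [0.478, 3.103, -0.002]
force: [0.0, -0.2, -0.4]
width: 0.498
finger_force: 0.0
```

Call:
{"method": "drive_tool", "body": {
  "increments": "0.8 1.2 15 0 0;0 0 15 0 0;0 0 8 0 0;0 0 6.5 0 0;0 0 0 0 0;0 0 0 0 0"
}}

```text
t: 5.12
tcp_pos: [0.4689, -0.2616, 0.0073]
eef_rot: [0.478, 3.105, -0.0]
force: [-0.1, -0.4, 0.6]
width: 0.497
finger_force: 0.0
```

Call:
{"method": "drive_tool", "body": {
  "increments": "0 0 0 0 0.3;0 0 0 0 0.5;0 0 0 0 0.6;0 0 0 0 0.8;0 0 0 0 0.8;0 0 0 0 0.8;0 0 0 0 0.8"
}}

```text
t: 6.0
tcp_pos: [0.4688, -0.2615, 0.0072]
eef_rot: [0.478, 3.105, -0.0]
force: [-1.9, 1.1, 4.9]
width: 0.268
finger_force: 30.0
```

Call:
{"method": "drive_tool", "body": {
  "increments": "0 0 -4 0 0.8;0 0 -10 0 0.8;0 0 -25 0 0.8;0 0 -35 0 0.8;0 0 -35 0 0.8;0 0 -25 0 0.8;0 0 -8 0 0.8;0 0 0 0 0.8"
}}

```text
t: 7.0
tcp_pos: [0.4686, -0.2614, 0.1489]
eef_rot: [0.478, 3.105, -0.0]
force: [-0.0, -0.6, -0.9]
width: 0.269
finger_force: 30.0
```

Call:
{"method": "drive_tool", "body": {
  "increments": "0 0 0 -0.1 0.8;0 0 0 -0.1 0.8;0 0 0 -0.1 0.8;0 0 0 -0.0985 0.8;-6 17 0 0 0.8;-12.8 34.7 0 0 0.8;-12.8 34.7 0 0 0.8;-12.8 34.7 0 0 0.8;-12.8 34.7 0 0 0.8;-12.8 34.7 0 0 0.8;-12.8 34.7 0 0 0.8;-12.8 34.7 0 0 0.8;-12.8 34.7 0 0 0.8;-12.8 34.7 0 0 0.8;-12.8 34.7 0 0 0.8;-12.8 34.7 0 0 0.8;-6.8 17.4 0 0 0.8;0 0 0 0 0.8;0 0 0 0 0.8"
}}

```text
t: 9.38
tcp_pos: [0.5829, 0.1662, 0.1489]
eef_rot: [0.144, -3.138, 0.001]
force: [-0.3, 0.1, 0.1]
width: 0.266
finger_force: 30.0
```

```bash
python3 - <<'E'
from h import *; from station import *
o=get_obs();print(o["width"],o["finger_force"],o["tcp_pos"],o["eef_rot"],o["t"]);f=grab_frame("wrist");pickle.dump((o,f),open("w3.pkl","wb"))
print(go(o,.5844,.167,.02,.0925))
im=cv2.convertScaleAbs(f["color"],alpha=1.3)
t=grab_frame("top");pickle.dump(t,open("t3.pkl","wb"))
cv2.imwrite("pics/w3.png",im)
E
```

```text
0.2660828953964547 29.9998998362571 [0.58287484 0.16620387 0.14886386] [ 1.43695667e-01 -3.13766314e+00  5.01747651e-04] 9.375
(array([ -1.7,   0.7, 128.9]), np.float64(-0.001))
```

View pics/w3.png

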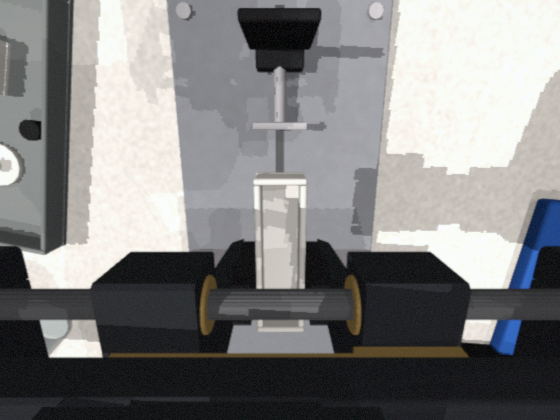

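The wrist view shows the boat held straight, from (255,178) to (305,330). The plate is centred at (280,127) and the paddle at (280,15), so all are in line. I'll put the plate and paddle into world coordinates.

```bash
python3 - <<'E'
from h import *
o,f=pickle.load(open("w3.pkl","rb"));c=cam(f,o)
P=lambda p,z:plane(c,p,z)[:2].round(4)
u=np.array([np.cos(.0925),np.sin(.0925)]);n=np.array([-u[1],u[0]]);port=np.array([.6362,.1718])
def rep(s,w): print(s,w,"port x,y",((w-port)@u).round(4),((w-port)@n).round(4))
for s,p,z in(("plateL",(252.5,129),.041),("plateR",(307,129),.041),("padL",(237,9),.099),("padR",(321,9),.099),("screwL",(184,10),.017),("screwR",(376,10),.017),("boat near end",(280,178),.1616),("boat nearL",(254.5,178),.1616),("boat nearR",(305.5,178),.1616)): rep(s,P(p,z))
rep("tcp",o["tcp_pos"][:2])
t=pickle.load(open("t3.pkl","rb"));_,d=pickle.load(open("f0.pkl","rb"));ct=cam(d["top"])
# front wall top edge in first top view
g=cv2.GaussianBlur(cv2.cvtColor(d["top"]["color"],cv2.COLOR_BGR2GRAY),(3,3),0).astype(float);gr=np.diff(g,axis=0)
w=np.array([plane(ct,(x,190+np.argmin(gr[190:210,x])+.5),.091)[:2] for x in range(125,190)],np.float32)
v=cv2.fitLine(w,cv2.DIST_HUBER,0,.001,.001).ravel(); print("wall yaw",np.arctan2(v[1],v[0])); rep("wall top",v[2:])
E
```

```text
plateL [0.5204 0.1372] port x,y -0.1185 -0.0238
plateR [0.5162 0.1826] port x,y -0.1185 0.0218
padL [0.4528 0.1289] port x,y -0.1866 -0.0258
padR [0.4484 0.1777] port x,y -0.1865 0.0232
screwL [0.4307 0.072 ] port x,y -0.2138 -0.0804
screwR [0.4161 0.2308] port x,y -0.2137 0.0791
boat near end [0.5392 0.162 ] port x,y -0.0975 -0.0008
boat nearL [0.5403 0.1504] port x,y -0.0975 -0.0125
boat nearR [0.5382 0.1737] port x,y -0.0974 0.0109
tcp [0.58287484 0.16620387] port x,y -0.0536 -0.0006
wall yaw -1.4758735
wall top [0.6368079  0.15357387] port x,y -0.0011 -0.0182
```

Everything is in line within 1 mm, and the boat will lie at port x from -0.098 to -0.018, between the plate at -0.1185 and the wall at about 0. Lowering now; contact is expected at TCP z of about 0.017.

Call:
{"method": "drive_tool", "body": {
  "increments": "0 0 12 0 0.8;0 0 28 0 0.8;0 0 28 0 0.8;0 0 25 0 0.8;0 0 15 0 0.8;0 0 10 0 0.8;0 0 7 0 0.8;0 0 2 0 0.8;0 0 0 0 0.8;0 0 0 0 0.8"
}}

```text
t: 10.72
tcp_pos: [0.5834, 0.1671, 0.0225]
eef_rot: [-0.146, 3.137, 0.0]
force: [0.6, 0.8, -0.9]
width: 0.274
finger_force: 30.0
```

Call:
{"method": "drive_tool", "body": {
  "increments": "0 0 1.5 0 0.8;0 0 1.5 0 0.8;0 0 0.7 0 0.8;0 0 0 0 0.8;0 0 0 0 0.8"
}}

```text
t: 11.35
tcp_pos: [0.5832, 0.1671, 0.0184]
eef_rot: [-0.146, 3.138, -0.0]
force: [0.3, 0.2, -0.6]
width: 0.271
finger_force: 30.0
```

Call:
{"method": "drive_tool", "body": {
  "increments": "0 0 0.6 0 0.8;0 0 0.5 0 0.8;0 0 0.4 0 0.8;0 0 0 0 0.8;0 0 0 0 0.8"
}}

```text
t: 11.98
tcp_pos: [0.5832, 0.1671, 0.0172]
eef_rot: [-0.146, 3.138, -0.0]
force: [-2.5, -1.0, 4.9]
width: 0.267
finger_force: 30.0
```

Contact at the expected height. Opening and rising straight up.

Call:
{"method": "drive_tool", "body": {
  "increments": "0 0 0 0 0.4;0 0 0 0 0.2;0 0 0 0 0;0 0 0 0 0;0 0 0 0 0;0 0 -5 0 0;0 0 -20 0 0;0 0 -35 0 0;0 0 -35 0 0;0 0 -35 0 0;0 0 -8 0 0;0 0 0 0 0;0 0 0 0 0"
}}

```text
t: 13.6
tcp_pos: [0.5826, 0.167, 0.1533]
eef_rot: [0.145, -3.136, 0.0]
force: [0.9, 0.7, -0.3]
width: 0.504
finger_force: 0.0
```

```bash
python3 - <<'E'
from h import *; from station import *
o=get_obs();f=grab_frame("wrist");c=cam(f,o);cv2.imwrite("pics/w4.png",cv2.convertScaleAbs(f["color"],alpha=1.3))
u=np.array([np.cos(.0925),np.sin(.0925)]);n=np.array([-u[1],u[0]]);port=np.array([.6362,.1718])
k=white(f["color"],(240,140,325,300),125)
for q in k[:3]:
    b=cv2.boxPoints(cv2.minAreaRect(q)); w=np.array([plane(c,p,.035)[:2] for p in b])-port; print(cv2.contourArea(q),b.round(),(np.c_[w@u,w@n]).round(4).tolist())
T=port-.230*u
print("behind paddle TCP at port x -.225, z .16:",go(o,*(port-.235*u-.001*n),.17,.0925))
E
```

```text
2119.5 [[267. 151.]
 [293. 151.]
 [293. 237.]
 [267. 237.]] [[-0.0999, -0.0116], [-0.1, 0.0116], [-0.0184, 0.0125], [-0.0184, -0.0125]]
269.5 [[308. 175.]
 [324. 175.]
 [324. 206.]
 [308. 206.]] [[-0.0785, 0.0255], [-0.0785, 0.04], [-0.0493, 0.0412], [-0.0493, 0.0262]]
169.5 [[240. 287.]
 [240. 282.]
 [323. 282.]
 [323. 287.]] [[0.0355, -0.0404], [0.0298, -0.0402], [0.0298, 0.0433], [0.0355, 0.0435]]
behind paddle TCP at port x -.225, z .16: (array([181.2,  -1.1, -16.2]), np.float64(0.0001))
```

View pics/w4.png

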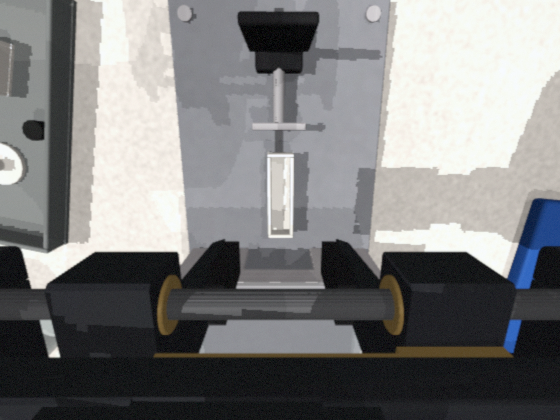

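The boat lies square on the deck at port x from -0.100 to -0.018 and y of about 0, let go, with the plate behind it at (280,127). Next I'll go behind the paddle with the fingers shut.

Call:
{"method": "drive_tool", "body": {
  "increments": "15 0 0 0 1;32 0 -5 0 1;32 0 0 0 1;32 -1 0 0 1;32 0 0 0 1;23 0 0 0 1;10 0 0 0 1;0 0 0 0 1;0 0 15 0 1;0 0 30 0 1;0 0 30 0 1;0 0 15 0 1;0 0 6 0 1;0 0 0 0 1;0 0 0 0 1"
}}

```text
t: 15.52
tcp_pos: [0.4085, 0.1498, 0.0643]
eef_rot: [-0.145, 3.137, 0.0]
force: [0.0, -0.2, 0.3]
width: 0.006
finger_force: 0.0
```

```bash
cat > p.py <<'E'
from h import *; from station import *
o=get_obs();u=np.array([np.cos(.0925),np.sin(.0925)]);n=np.array([-u[1],u[0]]);w=o["tcp_pos"][:2]-[.6362,.1718]
print(o["t"],"port x,y",w@u,w@n,o["tcp_pos"][2],o["force"],go(o,*(o["tcp_pos"][:2]),.06,.0925))
E
python3 p.py
```

```text
15.525 port x,y -0.22872404826123371 -0.0008501038590546343 0.06433861615429351 [ 0.01566987 -0.18145412  0.28703651] (array([0. , 0. , 4.3]), np.float64(0.0002))
```

Call:
{"method": "drive_tool", "body": {
  "increments": "-8 0 2 0 1;-8 0 0 0 1;-4 0 0 0 1;-3 0 0 0 1;-3 0 0 0 1;-3 0 0 0 1;-3 0 0 0 1;-3 0 0 0 1;-3 0 0 0 1;-3 0 0 0 1;-3 0 0 0 1;-3 0 0 0 1;-3 0 0 0 1;0 0 0 0 1"
}}

```text
t: 17.27
tcp_pos: [0.4583, 0.1545, 0.0618]
eef_rot: [-0.146, 3.137, 0.0]
force: [-0.1, -0.0, 0.5]
width: 0.007
finger_force: 0.0
```

```bash
python3 p.py; python3 - <<'E'
from h import *; from station import *
t=grab_frame("top");s=grab_frame("scene")
a=cv2.resize(s["color"][200:420,200:540],None,fx=1.6,fy=1.6)
b=cv2.resize(t["color"][100:320,90:250],None,fx=1.6,fy=1.6)
cv2.imwrite("pics/p1.png",cv2.convertScaleAbs(np.hstack([a,b]),alpha=1.4))
E
```

```text
17.275 port x,y -0.1787526473404429 -0.0008177341941084729 0.06183828642496046 [-0.08563596 -0.00055848  0.5424876 ] (array([ 0. , -0. ,  1.8]), np.float64(0.0002))
```

View pics/p1.png

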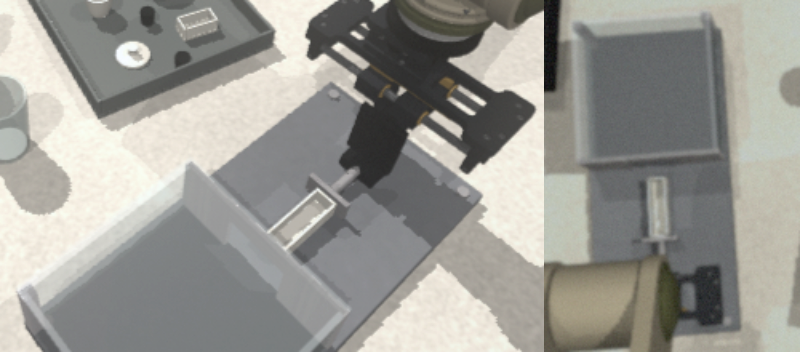

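The picture shows the fingers behind the paddle, the plate right at the boat's rear end (about (325,195)), and the boat straight and aimed at the port. I'll keep pushing at about 30 mm/s.

Call:
{"method": "drive_tool", "body": {
  "increments": "-2 0 0 0 1;-4 0 0 0 1;-4 0 0 0 1;-4 0 0 0 1;-4 0 0 0 1;-4 0 0 0 1;-4 0 0 0 1;-4 0 0 0 1;-4 0 0 0 1;-4 0 0 0 1;-4 0 0 0 1;-4 0 0 0 1;-4 0 0 0 1;-4 0 0 0 1;-4 0 0 0 1;-4 0 0 0 1;-4 0 0 0 1;-4 0 0 0 1;-4 0 0 0 1;-4 0 0 0 1"
}}

```text
t: 19.88
tcp_pos: [0.5357, 0.1616, 0.0618]
eef_rot: [0.146, -3.138, 0.0]
force: [-2.7, -2.3, 1.7]
width: 0.005
finger_force: 1.3
```

Call:
{"method": "drive_tool", "body": {
  "increments": "-4 0 0 0 1;-4 0 0 0 1;-4 0 0 0 1;-4 0 0 0 1;-3 0 0 0 1;-3 0 0 0 1;-3 0 0 0 1;-2 0 0 0 1;0 0 0 0 1"
}}

```text
t: 21.0
tcp_pos: [0.5627, 0.1643, 0.0618]
eef_rot: [-0.146, 3.137, 0.0]
force: [0.4, -0.5, -0.3]
width: 0.002
finger_force: 0.2
```

```bash
python3 p.py
```

```text
21.0 port x,y -0.07390727859702462 -0.0006859987484133653 0.06184116370209876 [ 0.41756309 -0.51055108 -0.27603387] (array([ 0. , -0. ,  1.8]), np.float64(0.0002))
```

Expected home at TCP port x of about -0.064. Going on in small steps until the stop is felt.

Call:
{"method": "drive_tool", "body": {
  "increments": "-2 0 0 0 1;-2 0 0 0 1;-2 0 0 0 1;-1 0 0 0 1;-1 0 0 0 1"
}}

```text
t: 21.62
tcp_pos: [0.5703, 0.165, 0.0619]
eef_rot: [0.146, -3.138, -0.0]
force: [-1.9, -0.4, 0.4]
width: 0.006
finger_force: 1.3
```

Call:
{"method": "drive_tool", "body": {
  "increments": "-1 0 0 0 1;-1 0 0 0 1;0 0 0 0 1"
}}

```text
t: 22.0
tcp_pos: [0.5708, 0.165, 0.0619]
eef_rot: [0.146, -3.134, 0.0]
force: [-10.1, -1.5, 5.3]
width: 0.001
finger_force: 5.2
```

The stop is felt: 10 N at TCP port x of about -0.066. Backing off and checking.

Call:
{"method": "drive_tool", "body": {
  "increments": "2 0 0 0 1;5 0 0 0 1;15 0 0 0 1;20 0 0 0 1;20 0 0 0 1;10 0 -10 0 1;10 0 -30 0 1;30 0 -40 0 1;40 0 -40 0 1;20 0 -10 0 1;0 0 0 0 1;0 0 0 0 1"
}}

```text
t: 23.5
tcp_pos: [0.4019, 0.1491, 0.1917]
eef_rot: [-0.145, 3.138, 0.0]
force: [-0.8, -0.3, -0.6]
width: 0.001
finger_force: 0.0
```

```bash
python3 p.py; python3 - <<'E'
from h import *; from station import *
t=grab_frame("top");s=grab_frame("scene")
a=cv2.resize(s["color"][140:420,180:520],None,fx=1.6,fy=1.6)
b=cv2.resize(t["color"][90:370,90:230],None,fx=1.6,fy=1.6)
cv2.imwrite("pics/p2.png",cv2.convertScaleAbs(np.hstack([a,b]),alpha=1.4))
E
```

```text
23.5 port x,y -0.2354074244077079 -0.0009257777173292056 0.1917025020321608 [-0.84125812 -0.27469899 -0.57684909] (array([1.000e-01, 0.000e+00, 1.317e+02]), np.float64(0.0))
```

View pics/p2.png

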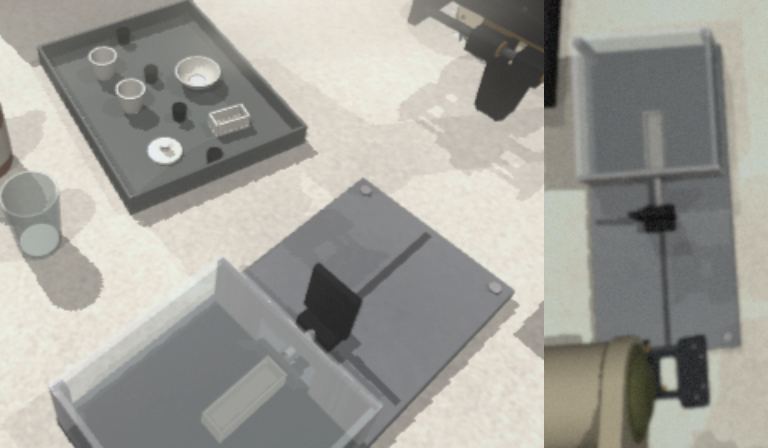

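The boat is inside the box, upright and straight, at about (243,397) in the crop. The plate is through the port, the other ware is undisturbed and the arm is clear. I'll check the paddle position, then hand in.

```bash
python3 - <<'E'
from h import *; from station import *
_,d=pickle.load(open("f0.pkl","rb"));c=cam(d["scene"])
u=np.array([np.cos(.0925),np.sin(.0925)])
w=np.mean([plane(c,(180+x/1.6,140+y/1.6),.099)[:2] for x,y in((318,265),(360,298))],0)-[.6362,.1718]
q0=np.array([.45125,.155])-[.6362,.1718]
print("ram travel",(w-q0)@u)
if (w-q0)@u>.128: print(job_done())
E
```

```text
ram travel 0.13350408966419444
the job is handed in; nothing more can be done
None
```

The job is handed in: the long boat was laid on the deck, let go, and pushed by the ram through the port to lie upright inside the box, with the ram against its stop (10 N felt, about 0.133 m travel measured from a start near 0.0065 m) and the other ware, beaker and bottle not visibly disturbed.

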